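# Draw the filter tray out of the downdraft box

## Task

Get the downdraft box ready for a filter change: slide the small glass jar that is parked in front of it aside, push the barrel bolt beside the tray back to the right as far as it goes, then hook a fingertip behind the upturned lip and draw the filter tray out to its stop. Push the jar with the outside of the fingers, never gripping it between them, so that it stays standing on the table; the tray must not run into it, and everything else stays where it is.

Things in the scene. Friction and masses are not known exactly. Their poses are not given: they have to be found in the camera images.
- downdraft_box: grey downdraft box (bench extractor) with perforated steel deck, fixed, 220 mm deep (x) x 220 wide (y) x 89 high. Origin: centre of its underside, on the table; x to its back (front face, towards the robot, at x = -110), y to its left seen from the robot, z up; turned by 0.05 to 0.42 rad about z. In front of it stand only the tray's pull and, right of it, the bolt; the rocker switch is not used
- filter_tray (a joint): how far the steel filter tray is drawn out of the box's front, in m: 0 home, 0.12 at its stop. It slides along the box's -x with about 2.5 N of friction and stays where it is left. While the bolt is shot it stops after about 2 mm. In the box's frame it sweeps y -58 to 58 out to x = -283, from z = 42 mm up: taller things standing there are run into
- tray_lip (a point): middle of the top of the tray's upturned lip, level with its inner face; the lip runs 100 mm along the box's y, is 3 mm thick (rolled top edge 6 mm) and stands 23 mm above the channel floor; in the box's frame at (-158, 0, 69) mm when the tray is home. A fingertip behind it draws the tray out
- tray_channel (a point): middle of the floor of the tray's pull channel, between lip and plate: 42 mm clear along the box's x, 100 mm long in y, open above and at both ends; in the box's frame at (-137, 0, 46) mm when home; its underside is at z = 43 mm
- tray_plate (a point): middle of the top edge of the tray's upright front plate, on its outer face: 116 mm wide in y, z = 42 to 76 mm; in the box's frame at (-115.5, 0, 76) mm when home
- bolt (a joint): how far the barrel bolt is pushed back, in m: 0 fully shot, 0.024 at its stop (starts at 0 to 0.004). It slides along the box's -y (to the right seen from the robot) with about 1.5 N of friction and stays where it is left. Its 8 mm rod lies before the right edge of the tray's plate and frees the tray from 0.018 on
- bolt_knob (a point): centre of the black ball knob, 15 mm across, on the bolt's upright 6 mm stem; in the box's frame at (-121.5, -73, 118) mm with the bolt fully shot, that is 29 mm above the deck and 11.5 mm before the front face. Above the deck there is free air on its left and right
- parked_jar: empty glass jar with a flat grey screw lid, 34 mm wide and 52 high, about 75 g, standing on the table in front of the tray, 55 to 105 mm before its lip and within 40 mm of its middle. Origin: centre of its underside, z up. It slides on the table when pushed low down
- mix_cup_a: white plastic mixing cup, 60 mm wide and 42 high, standing on the table to the right of the tray's path; a bystander. Origin: centre of its underside
- paint_white: white paint bottle with pointed nozzle, 39 mm wide and 102 high, standing at the box's left front corner; a bystander. Origin: centre of its underside
- siphon_jar: taller glass jar with a tan stub on its lid, 34 mm wide and 72 high, standing at the box's left front corner; a bystander. Origin: centre of its underside
- tweezers: steel tweezers, 129 mm long, 8 high, lying on the table to the right of the tray's path; a bystander
- brush_red: paint brush, 161 mm long, 8 high, lying on the table beside the tweezers; a bystander
- sanding_block: sanding block 86 x 46 x 25 mm lying on the box's deck; a bystander
Things that resemble listed ones, but are neither listed nor needed, are in the scene too. What is shaped like the parked_jar but pink or yellow is not meant.

How it is judged:
By the outcome, as a careful person would: the job done as asked, in the order asked, and still so for the second after the job is handed in, with the robot touching nothing.
It also fails if it takes over 54 s, if anything falls off the work surface, if the arm or the gripper's body presses on something with over 40 N, if the wrist force passes 120 N, or if a joint passes its speed limit or range.

## Robot

A 6-joint arm with a two-finger parallel gripper is mounted at the origin on a cart in front of the work surface, level with it; the furniture and walls round the work are solid. World frame = base frame: x ahead of the robot, y to its left, z up, the work surface at z = 0. Lengths are in mm, angles in rad, forces in N, time in s.
With the tool pointing down it reaches from about 275 to 1000 mm from the base axis. Payload 8.4 kg.
Tool frame: the origin (TCP) lies midway between the tips of the shut fingers; the grasp point (between the pads) lies 19 mm behind it; z points along the fingers, y is the line along which they close (so a half turn about z gives the same grasp; the last joint's range is limited). The gripper opens to 85 mm and grips with 20 to 120 N. Pads are 22 mm wide; open, the fingers measure 114 mm over their backs; the gripper's body (76 mm by 85 mm) begins 54 mm behind the grasp point. The pads swing forward as they close: fully open they stand 13 mm farther back than shut.
Start: joints at [-1.237, 0.353, 1.633, -0, 1.155, -0.002], TCP at [205.951, -590.095, 231.281] pointing down, gripper open.
Joint ranges: [-2.63, 2.63], [-0.92, 2.1], [0.06, 2.66], [-1.3, 4.44], [0, 2.69], [-3.02, 3.02]. Speed limits (rad/s): [2.22, 2.22, 2.79, 3.14, 3.14, 3.14].

## Interface

Orientations are given as [roll, pitch, yaw] about the fixed x, y, z axes, in that order (R = Rz(yaw) Ry(pitch) Rx(roll)).
In Python, from rig import monitor, imaging, r gives the robot as it stands.
- The arm moves only by the tool drive_tool, never from a script. Its argument "plan" is a list of rows, each an object of numbers: "x", "y", "z": the shift along the tool's x, y, z in units of 50 mm (1.0 is 50 mm); "ax", "ay", "az": the turn, a rotation vector about the tool's x, y, z in units of 6 degrees (1.0 is 6 degrees); "hand": the finger opening in mm, from 0 to 85.4. In form: [{"x": .., "y": .., "z": .., "ax": .., "ay": .., "az": .., "hand": ..}, ...]. A call has 1 to 8 rows; each row is the pose to reach, as a shift and turn from the pose commanded when the call began, along the tool's axes at that moment; what a row does not reach only later rows make up. A row lasts 1/10 s, in which the tool goes at most 50 mm and 8.59 degrees, less where a joint would pass 70% of its speed; a pose out of reach is approached as far as the arm can. A call with a gripper value outside its range is refused whole. The fingers move at their own pace and stop on an object; "grip_force" is the grip in N (left out, the last holds). Time passes only in rows, so rows that repeat a pose let the fingers close. It gives the time, the measured TCP pose, the force, the opening and the grip force at its end, in the units of the state.
- monitor.sense(): the state, without advancing time (a new reading comes with each control period).
- imaging.grab_frame(name): name is "scene" or "top" or "wrist"; returns the picture (400x640x3 uint8, red, green, blue); there is no depth.
- imaging.camera_info(name): a dict with "mtx" (3x3 intrinsics, pixels), "R" (3x3) and "t" (3): a world point X has camera coordinates R X + t. Camera axes: x right, y down, z forward; pixel columns grow to the right and rows downward; lengths in mm; the calibration is good to about 2 mm. A picture is of the moment at which its call begins: read the wrist's pose just before it. camera_info takes no time and is no camera call; for the wrist camera it gives the pose at the moment of the call.
- r.sign_off(): hands the job in; it is judged then, once.
The state is a dict: "clock": time; "qpos": joint angles; "qvel": joint speeds; "joint_efforts": joint torques, N m; "eef_pos": TCP position; "tcp_rot": TCP orientation; "contact_force": force on the tool from outside, world axes, zero at the start; "wrist_torque": the same for the moment, N m; "opening": opening from 0.0 (shut) to 1.0 (fully open); "grasp_force": force on a finger pad.
Only numpy, scipy, OpenCV 4.12 (cv2) and the standard library are available. Lean on these libraries where they do the work, as an engineer would, in place of code of your own. Each camera call takes 0.05 s, during which the arm holds its last target. There are 200 camera calls.

## Working session

There is one attempt and no reset: what is moved stays moved. The work goes in short steps, Python scripts to look and compute and a tool call to move; the robot and the scene stay as the last step left them, time stands still between calls to the robot, and variables do not carry over. Pictures are saved under pics/ and viewed, at most 10 in all, crops included, and the job is handed in when it is done.

Besides the shell and the picture viewer there is one more tool, called as name([rows], argument=value, ...), one row to a line, values as JSON. drive_tool: Moves the arm, as the interface text tells. Its arguments: {"type":"object","properties":{"plan":{"type":"array","items":{"type":"object","properties":{"x":{"type":"number"},"y":{"type":"number"},"z":{"type":"number"},"ax":{"type":"number"},"ay":{"type":"number"},"az":{"type":"number"},"hand":{"type":"number"}}}},"grip_force":{"type":"number"}},"required":["plan"]}

```bash
mkdir -p pics
python3 - <<'E'
from rig import monitor, imaging, r
import cv2, numpy as np
s=monitor.sense(); print({k:np.round(v,3).tolist() for k,v in s.items()})
for n in ["scene","top"]:
    im=imaging.grab_frame(n); cv2.imwrite(f"pics/{n}0.png",im[:,:,::-1])
    c=imaging.camera_info(n); print(n,np.round(c["mtx"],1).tolist(),np.round(c["R"],3).tolist(),np.round(c["t"],1).tolist())
E
```

```text
{'clock': 0.0, 'qpos': [-1.237, 0.354, 1.634, -0.0, 1.155, -0.002], 'qvel': [0.001, -0.0, 0.0, -0.0, -0.0, -0.001], 'joint_efforts': [0.002, -60.524, -34.207, 0.0, 0.009, -0.0], 'eef_pos': [205.781, -589.624, 230.537], 'tcp_rot': [-3.14, -0.0, 0.336], 'contact_force': [-0.554, 0.085, 0.083], 'wrist_torque': [0.022, 0.011, -0.002], 'grasp_force': 0.0, 'opening': 1.006}
scene [[487.7, 0.0, 321.5], [0.0, 487.7, 198.3], [0.0, 0.0, 1.0]] [[0.921, -0.39, 0.004], [-0.292, -0.696, -0.656], [0.259, 0.602, -0.755]] [-425.4, 345.1, 800.3]
top [[374.9, 0.0, 313.7], [0.0, 374.9, 206.1], [0.0, 0.0, 1.0]] [[0.022, -1.0, -0.007], [-0.989, -0.021, -0.147], [0.147, 0.01, -0.989]] [159.2, 559.4, 860.7]
```

View pics/scene0.png

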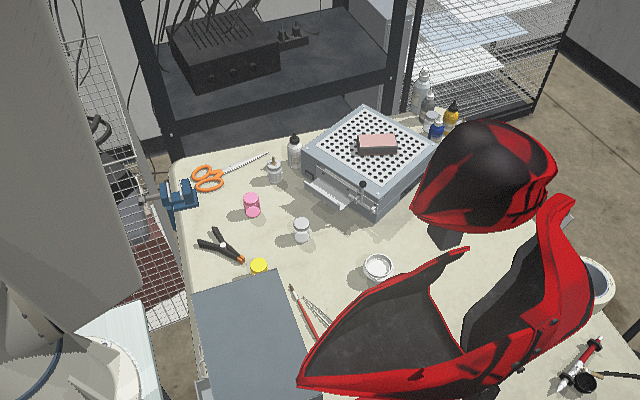

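View pics/top0.png

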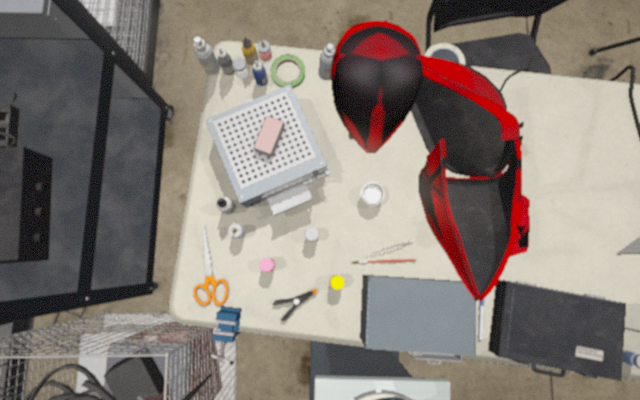

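The scene view shows the box with its knob at about (362,184), its tray pull at (325,195) and the grey-lid jar at (302,229). In the top view the jar is at (311,235), the pull at (290,200), the cup at (371,193), and the deck corners are near (209,122), (290,87), (327,165) and (242,203). I'll enlarge the area.

Run:
```python
import cv2, numpy as np
a=cv2.imread("pics/scene0.png")[95:255,260:450]; b=cv2.imread("pics/top0.png")[75:265,200:390]
A=cv2.resize(a,(400*190//190,337),interpolation=cv2.INTER_CUBIC)
# stack: scene crop x4 cropped to front
a=cv2.imread("pics/scene0.png")[150:250,260:400]; b=cv2.imread("pics/top0.png")[80:250,200:400]
cv2.imwrite("pics/ca.png",cv2.resize(a,None,fx=5.5,fy=5.5,interpolation=cv2.INTER_CUBIC))
cv2.imwrite("pics/cb.png",cv2.resize(b,None,fx=3.5,fy=3.5,interpolation=cv2.INTER_CUBIC))
```

```text
(no output)
```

View pics/ca.png

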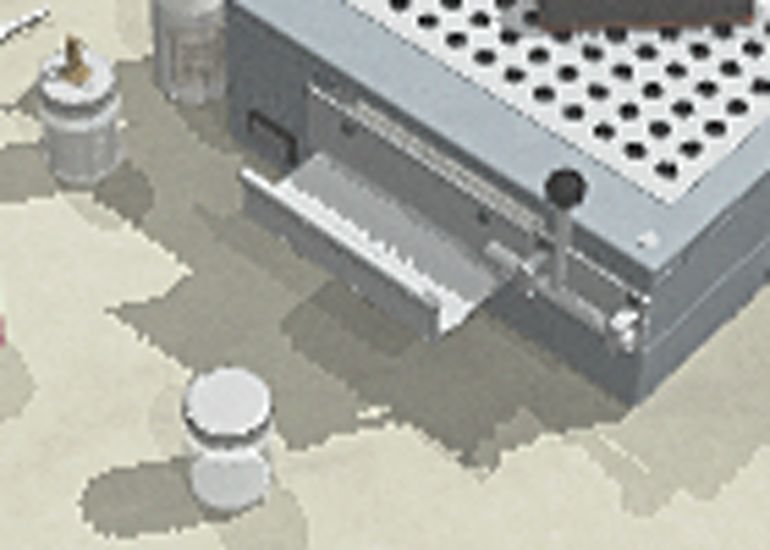

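View pics/cb.png

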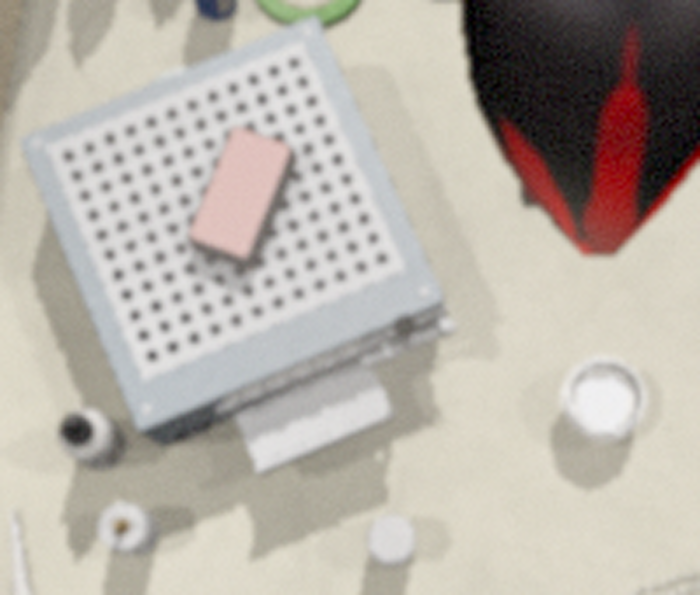

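The crops show, in full-image pixels:

| Feature | Scene view | Top view |
|---|---|---|
| Knob | (362.9,184.2) | (315.7,172.9) |
| Front-right deck corner | (377.3,199) | (325.7,165.7) |
| Lip ends | (304,181), (340,204.5) | (273.7,214), (312,197) |
| Jar lid | (301.5,222.7) | (311.7,234) |

Next I'll cast rays to get positions.

```bash
cat > h.py <<'E'
from rig import monitor, imaging, r
import numpy as np, cv2
from scipy.optimize import least_squares
def ray(n,uv):
    c=imaging.camera_info(n); R=np.array(c["R"]);t=np.array(c["t"])
    d=R.T@np.linalg.solve(np.array(c["mtx"]),[uv[0],uv[1],1]); return -R.T@t,d
def onz(n,uv,z):
    o,d=ray(n,uv); return o+d*(z-o[2])/d[2]
def two(a,b):
    o1,d1=ray("scene",a);o2,d2=ray("top",b)
    s=np.linalg.lstsq(np.c_[d1,-d2],o2-o1,rcond=None)[0]; p,q=o1+s[0]*d1,o2+s[1]*d2
    return (p+q)/2,np.linalg.norm(p-q)
E
python3 - <<'E'
from h import *
T=lambda u,v:(200+u/3.5,80+v/3.5); S=lambda u,v:(260+u/5.5,150+v/5.5)
obs=[((110,110,89),onz("top",T(25,143),89)),((110,-110,89),onz("top",T(318,20),89)),
((-110,-110,89),onz("top",T(440,300),89)),((-110,110,89),onz("top",T(145,430),89)),
((-121.5,-73,118),onz("top",T(405,325),118)),((-121.5,-73,118),onz("scene",S(566,188),118)),
((-110,-110,89),onz("scene",S(645,270),89)),
((-162,50,69),onz("scene",S(243,172),69)),((-162,-50,69),onz("scene",S(440,300),69)),
((-162,50,69),onz("top",T(258,470),69)),((-162,-50,69),onz("top",T(392,410),69))]
def f(p):
    c,s=np.cos(p[2]),np.sin(p[2])
    return np.array([[p[0]+c*b[0]-s*b[1]-w[0],p[1]+s*b[0]+c*b[1]-w[1]] for b,w in obs]).ravel()
q=least_squares(f,[600,100,.3],loss="soft_l1",f_scale=3); p=q.x; print("box",p.round(3)); print(f(p).reshape(-1,2).round(1).tolist())
c,s=np.cos(p[2]),np.sin(p[2])
W=lambda x,y,z:np.array([p[0]+c*x-s*y,p[1]+s*x+c*y,z])
for n,b in dict(knob=(-121.5,-73,118),lip=(-158,0,69),chan=(-137,0,46)).items(): print(n,W(*b).round(1))
print("knob tri",two(S(566,188),T(405,325)))
def B(w): d=np.array(w[:2])-p[:2]; return np.round([c*d[0]+s*d[1],-s*d[0]+c*d[1]],1)
for n,z,a,b in [("jar",52,S(228,400),T(391,539)),("siphon",65,S(80,78),T(125,526)),("cup",42,None,T(603,398)),("pink",52,None,(266.5,264.5)),("yellow",52,None,(337,282))]:
    for w in ([onz("scene",a,z)] if a else [])+[onz("top",b,z)]: print(n,w.round(1),"box",B(w))
print("tri",two(S(228,400),T(391,539)))
for n,b in [("tw",(412,242)),("brushL",(353,261)),("brushR",(415,262))]: w=onz("top",b,4); print(n,w.round(),B(w))
E
```

```text
box [ 697.841  285.186 -150.357]
[[3.5, 4.1], [5.1, 0.2], [1.2, -6.3], [-1.2, 1.7], [-0.6, -0.3], [-1.8, 3.1], [2.0, -0.8], [-1.7, 1.8], [-2.9, 0.3], [-0.5, -2.2], [-0.3, -4.5]]
knob [618.9 167.5 118. ]
lip [554.8 218.   69. ]
chan [573.8 226.9  46. ]
knob tri (array([621.45767482, 167.53848411, 114.137893  ]), np.float64(2.096987374523001))
jar [489.7 170.   52. ] box [-237.4  -15.8]
jar [487.7 174.5  52. ] box [-237.3  -10.9]
siphon [491.5 336.9  65. ] box [-164.8  134.5]
siphon [491.5 351.2  65. ] box [-158.6  147.5]
cup [589.   30.5  42. ] box [-206.8 -184.2]
pink [414.4 278.1  52. ] box [-259.5  114.1]
yellow [378.2 113.5  52. ] box [-362.3  -19.5]
tri (array([489.56083767, 174.16730459,  46.72618589]), np.float64(2.9943319042455645))
tw [477. -73.   4.] [-352.3 -230.3]
brushL [427.  72.   4.] [-335.5  -77.6]
brushR [428. -80.   4.] [-399.2 -215.5]
```

drive_tool([
  {"z": -1,"hand": 0},
  {"z": -2,"hand": 0},
  {"z": -3,"hand": 0},
  {"z": -4.4,"hand": 0},
  {"z": -4.4,"hand": 0},
  {"x": 0.6,"y": -0.8,"z": -4.4,"az": -0.8,"hand": 0},
  {"x": 1.2,"y": -1.6,"z": -4.4,"az": -0.8,"hand": 0},
  {"x": 1.8,"y": -2.4,"z": -4.4,"az": -0.8,"hand": 0},
])

```text
invalid input
```

drive_tool([
  {"x": 0,"y": 0,"z": -1,"ax": 0,"ay": 0,"az": 0,"hand": 0},
  {"x": 0,"y": 0,"z": -2,"ax": 0,"ay": 0,"az": 0,"hand": 0},
  {"x": 0,"y": 0,"z": -3,"ax": 0,"ay": 0,"az": 0,"hand": 0},
  {"x": 0,"y": 0,"z": -4,"ax": 0,"ay": 0,"az": 0,"hand": 0},
  {"x": 0,"y": 0,"z": -4.4,"ax": 0,"ay": 0,"az": 0,"hand": 0},
  {"x": 0.6,"y": -0.8,"z": -4.4,"ax": 0,"ay": 0,"az": -0.8,"hand": 0},
  {"x": 1.2,"y": -1.6,"z": -4.4,"ax": 0,"ay": 0,"az": -0.8,"hand": 0},
  {"x": 1.8,"y": -2.4,"z": -4.4,"ax": 0,"ay": 0,"az": -0.8,"hand": 0},
])

```text
clock: 0.9
eef_pos: [251.4, -445.5, 450.7]
tcp_rot: [-3.141, -0.0, 0.419]
contact_force: [0.4, 0.0, 1.1]
opening: 0.004
grasp_force: 0.0
```

drive_tool([
  {"x": 0.6,"y": -0.65,"z": 0,"ax": 0,"ay": 0,"az": 0,"hand": 0},
  {"x": 1.2,"y": -1.3,"z": 0,"ax": 0,"ay": 0,"az": 0,"hand": 0},
  {"x": 1.8,"y": -2.0,"z": 0,"ax": 0,"ay": 0,"az": 0,"hand": 0},
  {"x": 2.4,"y": -2.7,"z": 0,"ax": 0,"ay": 0,"az": 0,"hand": 0},
  {"x": 3.0,"y": -3.4,"z": 0,"ax": 0,"ay": 0,"az": 0,"hand": 0},
  {"x": 3.6,"y": -4.05,"z": 0,"ax": 0,"ay": 0,"az": 0,"hand": 0},
  {"x": 4.2,"y": -4.7,"z": 0,"ax": 0,"ay": 0,"az": 0,"hand": 0},
  {"x": 4.7,"y": -5.3,"z": 0,"ax": 0,"ay": 0,"az": 0,"hand": 0},
])

```text
clock: 1.7
eef_pos: [358.1, -107.4, 451.2]
tcp_rot: [-3.142, -0.0, 0.42]
contact_force: [1.4, -0.3, 0.0]
opening: -0.0
grasp_force: 0.0
```

drive_tool([
  {"x": 0.6,"y": -0.65,"z": 0,"ax": 0,"ay": 0,"az": 0,"hand": 0},
  {"x": 1.2,"y": -1.3,"z": 0,"ax": 0,"ay": 0,"az": 0,"hand": 0},
  {"x": 1.8,"y": -2.0,"z": 0,"ax": 0,"ay": 0,"az": 0,"hand": 0},
  {"x": 2.4,"y": -2.7,"z": 0,"ax": 0,"ay": 0,"az": 0,"hand": 0},
  {"x": 3.0,"y": -3.4,"z": 0.4,"ax": 0,"ay": 0,"az": 0,"hand": 0},
  {"x": 3.6,"y": -4.05,"z": 1,"ax": 0,"ay": 0,"az": 0,"hand": 0},
  {"x": 4.2,"y": -4.7,"z": 1.6,"ax": 0,"ay": 0,"az": 0,"hand": 0},
  {"x": 4.7,"y": -5.25,"z": 2.2,"ax": 0,"ay": 0,"az": 0,"hand": 0},
])

```text
clock: 2.5
eef_pos: [464.7, 224.5, 343.3]
tcp_rot: [3.142, -0.001, 0.42]
contact_force: [0.5, -0.4, 0.2]
opening: -0.004
grasp_force: 0.0
```

Run:
```python
from h import *
s=monitor.sense(); print(s["eef_pos"],s["tcp_rot"],s["qpos"])
c=imaging.camera_info("wrist"); im=imaging.grab_frame("wrist")
cv2.imwrite("pics/w1.png",im[:,:,::-1]); np.savez("w1.npz",**{k:np.array(v) for k,v in c.items()})
```

```text
[464.71045028 224.45304867 343.32279614] [ 3.14156443e+00 -7.25345427e-04  4.20234567e-01] [ 4.47076800e-01  8.71557577e-02  1.72278554e+00 -4.90835655e-05
  1.33092703e+00  1.59765021e+00]
```

View pics/w1.png

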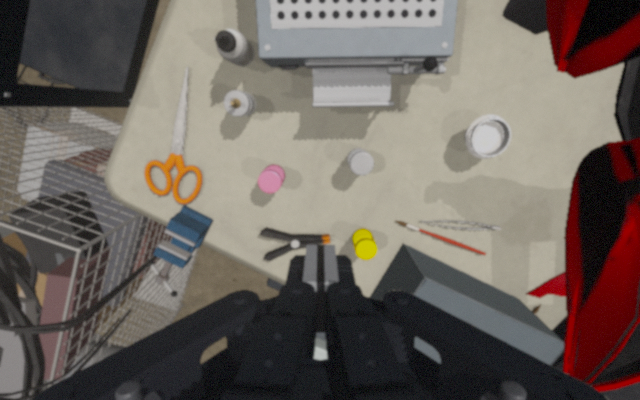

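The wrist view shows the jar lid at (361,161), lip ends at about (313,105) and (393,103), the knob at (431,65), the deck front edge from (267,66) to (449,59), and the cup at (488,137).

Run:
```python
from h import *
c=np.load("w1.npz"); R,t,K=c["R"],c["t"],c["mtx"]
def wz(uv,z):
    d=R.T@np.linalg.solve(K,[*uv,1]); o=-R.T@t; return (o+d*(z-o[2])/d[2])
P={}
for n,uv,z in [("jarlid",(361,161),52),("lipL",(313,105),69),("lipR",(393,103),69),("knob",(431,65),118),("deckL",(267,57),89),("deckR",(449,55),89),("cup",(488,135),42),("pink",(272,176),52)]:
    P[n]=wz(uv,z); print(n,P[n].round(1))
for a,b in [("lipL","lipR"),("deckL","deckR")]:
    d=P[a]-P[b]; print(np.linalg.norm(d),np.arctan2(-d[0],d[1]))
# precise line: edges in the image
im=cv2.imread("pics/w1.png"); cv2.imwrite("pics/w1c.png",cv2.resize(im[20:190,240:440],None,fx=3.5,fy=3.5,interpolation=cv2.INTER_CUBIC))
```

```text
jarlid [491.7 176.2  52. ]
lipL [531.2 263.8  69. ]
lipR [573.7 174.9  69. ]
knob [618.8 165.6 118. ]
deckL [557.3 331.6  89. ]
deckR [643.2 145.3  89. ]
cup [592.3  33.9  42. ]
pink [423.6 277.8  52. ]
98.49836934812275 0.4457349969586251
205.1494562862558 0.43189816772121187
```

View pics/w1c.png

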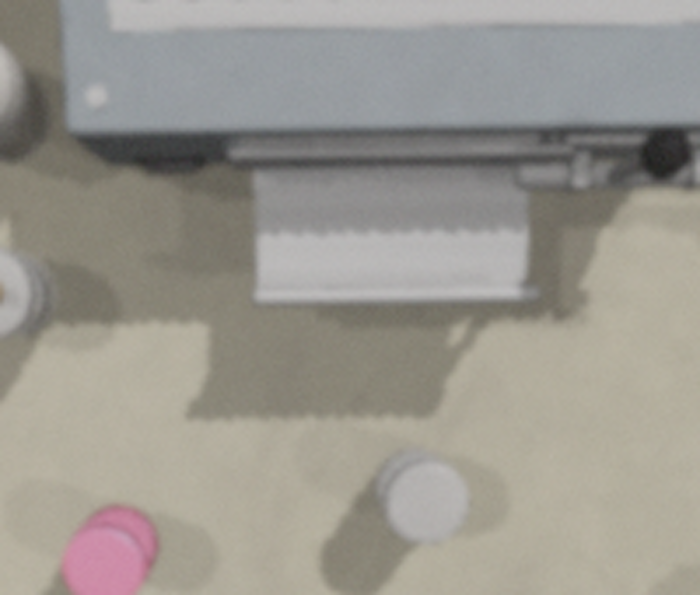

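The crop confirms a box yaw of about 0.42. The jar is at about (490,175), the lip's inner middle at (555.5,219.5), and the knob at (619,166.5). Next I'll lower the shut fingers to the left of the jar and push it right, along tool +y.

drive_tool([
  {"x": 0.06,"y": 0,"z": 1,"ax": 0,"ay": 0,"az": 0,"hand": 0},
  {"x": 0.06,"y": 0,"z": 2,"ax": 0,"ay": 0,"az": 0,"hand": 0},
  {"x": 0.06,"y": 0,"z": 3,"ax": 0,"ay": 0,"az": 0,"hand": 0},
  {"x": 0.06,"y": 0,"z": 4,"ax": 0,"ay": 0,"az": 0,"hand": 0},
  {"x": 0.06,"y": 0,"z": 5,"ax": 0,"ay": 0,"az": 0,"hand": 0},
  {"x": 0.06,"y": 0,"z": 5.8,"ax": 0,"ay": 0,"az": 0,"hand": 0},
  {"x": 0.06,"y": 0,"z": 6.4,"ax": 0,"ay": 0,"az": 0,"hand": 0},
  {"x": 0.06,"y": 0,"z": 6.62,"ax": 0,"ay": 0,"az": 0,"hand": 0},
])

```text
clock: 3.35
eef_pos: [465.2, 222.6, 10.4]
tcp_rot: [3.141, 0.005, 0.42]
contact_force: [-0.3, 0.0, 0.9]
opening: -0.002
grasp_force: 0.0
```

drive_tool([
  {"x": 0,"y": 0.15,"z": 0,"ax": 0,"ay": 0,"az": 0,"hand": 0},
  {"x": 0,"y": 0.3,"z": 0,"ax": 0,"ay": 0,"az": 0,"hand": 0},
  {"x": 0,"y": 0.42,"z": 0,"ax": 0,"ay": 0,"az": 0,"hand": 0},
  {"x": 0,"y": 0.54,"z": 0,"ax": 0,"ay": 0,"az": 0,"hand": 0},
  {"x": 0,"y": 0.66,"z": 0,"ax": 0,"ay": 0,"az": 0,"hand": 0},
  {"x": 0,"y": 0.8,"z": 0,"ax": 0,"ay": 0,"az": 0,"hand": 0},
  {"x": 0,"y": 0.95,"z": 0,"ax": 0,"ay": 0,"az": 0,"hand": 0},
  {"x": 0,"y": 1.1,"z": 0,"ax": 0,"ay": 0,"az": 0,"hand": 0},
])

```text
clock: 4.15
eef_pos: [489.9, 172.9, 13.4]
tcp_rot: [-3.142, -0.0, 0.42]
contact_force: [-0.1, 1.5, 1.1]
opening: -0.001
grasp_force: 0.7
```

```bash
python3 - <<'E'
from h import *
s=monitor.sense(); print(s["eef_pos"],s["tcp_rot"],s["contact_force"])
im=imaging.grab_frame("wrist"); t=imaging.grab_frame("scene")[150:290,230:430]
cv2.imwrite("pics/w2.png",np.vstack([im[:,:],cv2.resize(t,(640,448))[:200*2]])[:, :, ::-1][0:1000])
E
python3 -c "
import cv2;a=cv2.imread('pics/w2.png');print(a.shape);cv2.imwrite('pics/w2s.png',cv2.resize(a,None,fx=.74,fy=.74))"
```

```text
[489.94882429 172.89789554  13.42462651] [-3.14154973e+00 -1.38500855e-04  4.19576954e-01] [-0.05860451  1.47992139  1.11315394]
(800, 640, 3)
```

View pics/w2s.png

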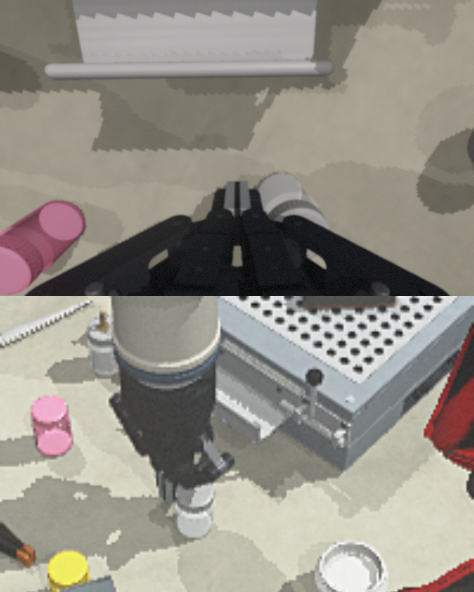

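The jar is standing, touching the right side of the shut fingers. I'll keep pushing.

drive_tool([
  {"x": 0,"y": 0.16,"z": 0,"ax": 0,"ay": 0,"az": 0,"hand": 0},
  {"x": 0,"y": 0.34,"z": 0,"ax": 0,"ay": 0,"az": 0,"hand": 0},
  {"x": 0,"y": 0.52,"z": 0,"ax": 0,"ay": 0,"az": 0,"hand": 0},
  {"x": 0,"y": 0.7,"z": 0,"ax": 0,"ay": 0,"az": 0,"hand": 0},
  {"x": 0,"y": 0.88,"z": 0,"ax": 0,"ay": 0,"az": 0,"hand": 0},
  {"x": 0,"y": 1.06,"z": 0,"ax": 0,"ay": 0,"az": 0,"hand": 0},
  {"x": 0,"y": 1.2,"z": 0,"ax": 0,"ay": 0,"az": 0,"hand": 0},
  {"x": 0,"y": 1.28,"z": 0,"ax": 0,"ay": 0,"az": 0,"hand": 0},
])

```text
clock: 5.05
eef_pos: [516.1, 114.2, 13.3]
tcp_rot: [3.142, -0.0, 0.419]
contact_force: [-0.1, 2.0, 0.9]
opening: -0.003
grasp_force: 0.6
```

drive_tool([
  {"x": 0,"y": -0.2,"z": 0,"ax": 0,"ay": 0,"az": 0,"hand": 0},
  {"x": 0,"y": -0.6,"z": 0,"ax": 0,"ay": 0,"az": 0,"hand": 0},
  {"x": 0,"y": -0.8,"z": -0.8,"ax": 0,"ay": 0,"az": 0,"hand": 0},
  {"x": 0,"y": -0.8,"z": -1.8,"ax": 0,"ay": 0,"az": 0,"hand": 0},
  {"x": 0,"y": -0.8,"z": -2.8,"ax": 0,"ay": 0,"az": 0,"hand": 0},
  {"x": 0,"y": -0.8,"z": -3.2,"ax": 0,"ay": 0,"az": 0,"hand": 0},
])

```text
clock: 5.65
eef_pos: [500.9, 153.0, 177.8]
tcp_rot: [3.141, -0.006, 0.42]
contact_force: [0.5, 0.8, 0.0]
opening: -0.001
grasp_force: 0.0
```

Run:
```python
from h import *
s=monitor.sense(); print(s["eef_pos"],s["tcp_rot"],s["contact_force"])
c=imaging.camera_info("wrist"); im=imaging.grab_frame("wrist")
cv2.imwrite("pics/w3.png",im[:,:,::-1]); np.savez("w3.npz",**{k:np.array(v) for k,v in c.items()})
```

```text
[500.86580918 152.98567422 177.80040323] [ 3.14085973 -0.00576689  0.42041911] [0.51450398 0.77762662 0.00622108]
```

View pics/w3.png

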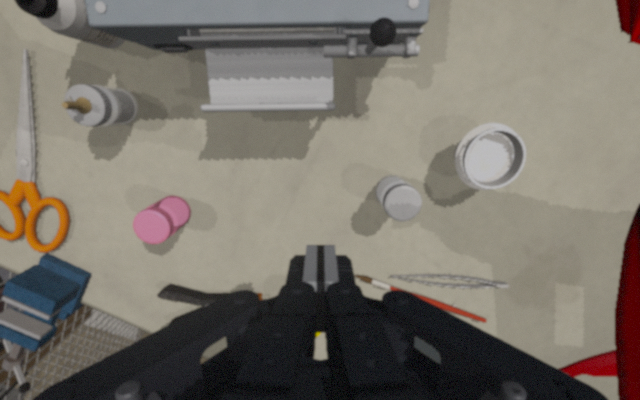

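The jar stands clear with its lid at (403,204). The lip runs from (203,107) to (334,107), and the knob is at (383,31). I'll work out the positions and the next moves.

Run:
```python
from h import *
c=np.load("w3.npz"); R,t,K=c["R"],c["t"],c["mtx"]
def wz(uv,z):
    d=R.T@np.linalg.solve(K,[*uv,1]); o=-R.T@t; return (o+d*(z-o[2])/d[2])
cs,sn=np.cos(.42),np.sin(.42); ex=np.array([cs,sn]); ey=np.array([-sn,cs])
L,Rr=wz((203,107),69),wz((334,107),69); m=(L+Rr)[:2]/2+4*ex; print("lip",L.round(1),Rr.round(1),m.round(1))
eef=monitor.sense()["eef_pos"]
for n,w in [("jar",wz((403,204),52)),("knob",wz((383,31),118)),("cup",wz((490,155),42)),("pink",wz((155,222),52)),("siphonlid",wz((87,106),62)),("tcp",eef)]:
    d=w[:2]-m; print(n,w.round(1),"box",(d@ex-158).round(1),(d@ey).round(1))
```

```text
lip [532.8 262.6  69. ] [572.7 173.7  69. ] [556.4 219.8]
jar [524.8  85.   52. ] box -241.9 -110.2
knob [620.  167.4 118. ] box -121.3 -73.8
cup [592.5  34.   42. ] box -200.8 -184.4
pink [421.1 275.7  52. ] box -258.7 106.3
siphonlid [496.3 346.   62. ] box -161.5 139.8
tcp [501.8 153.2 179.3] box -235.1 -38.5
```

The jar is clear of the tray's path, at box y of about -110. Next is the bolt: go to the left of the knob and lower the fingers to z of about 106.

drive_tool([
  {"x": 0.7,"y": -0.1,"z": 0,"ax": 0,"ay": 0,"az": 0,"hand": 0},
  {"x": 1.4,"y": -0.1,"z": 0,"ax": 0,"ay": 0,"az": 0,"hand": 0},
  {"x": 2.0,"y": -0.1,"z": 0,"ax": 0,"ay": 0,"az": 0,"hand": 0},
  {"x": 2.26,"y": -0.1,"z": 0.2,"ax": 0,"ay": 0,"az": 0,"hand": 0},
  {"x": 2.26,"y": -0.1,"z": 0.7,"ax": 0,"ay": 0,"az": 0,"hand": 0},
  {"x": 2.26,"y": -0.1,"z": 1.2,"ax": 0,"ay": 0,"az": 0,"hand": 0},
  {"x": 2.26,"y": -0.1,"z": 1.45,"ax": 0,"ay": 0,"az": 0,"hand": 0},
  {"x": 2.26,"y": -0.1,"z": 1.45,"ax": 0,"ay": 0,"az": 0,"hand": 0},
])

```text
clock: 6.5
eef_pos: [598.2, 201.6, 98.1]
tcp_rot: [-3.141, 0.005, 0.42]
contact_force: [-0.1, -0.8, 0.4]
opening: 0.003
grasp_force: 0.0
```

drive_tool([
  {"x": 0,"y": 0.15,"z": 0,"ax": 0,"ay": 0,"az": 0,"hand": 0},
  {"x": 0,"y": 0.3,"z": 0,"ax": 0,"ay": 0,"az": 0,"hand": 0},
  {"x": 0,"y": 0.4,"z": 0,"ax": 0,"ay": 0,"az": 0,"hand": 0},
  {"x": 0,"y": 0.5,"z": 0,"ax": 0,"ay": 0,"az": 0,"hand": 0},
  {"x": 0,"y": 0.6,"z": 0,"ax": 0,"ay": 0,"az": 0,"hand": 0},
  {"x": 0,"y": 0.7,"z": 0,"ax": 0,"ay": 0,"az": 0,"hand": 0},
  {"x": 0,"y": 0.78,"z": 0,"ax": 0,"ay": 0,"az": 0,"hand": 0},
  {"x": 0,"y": 0.82,"z": 0,"ax": 0,"ay": 0,"az": 0,"hand": 0},
])

```text
clock: 7.3
eef_pos: [617.4, 164.8, 100.9]
tcp_rot: [-3.141, -0.0, 0.419]
contact_force: [-2.4, 8.0, 2.7]
opening: 0.003
grasp_force: 4.9
```

drive_tool([
  {"x": 0,"y": 0.02,"z": 0,"ax": 0,"ay": 0,"az": 0,"hand": 0},
  {"x": 0,"y": 0.04,"z": 0,"ax": 0,"ay": 0,"az": 0,"hand": 0},
  {"x": 0,"y": 0.05,"z": 0,"ax": 0,"ay": 0,"az": 0,"hand": 0},
  {"x": 0,"y": 0.05,"z": 0,"ax": 0,"ay": 0,"az": 0,"hand": 0},
])

```text
clock: 7.7
eef_pos: [617.5, 164.6, 100.9]
tcp_rot: [-3.138, 0.0, 0.419]
contact_force: [-5.0, 13.7, 4.4]
opening: 0.001
grasp_force: 6.9
```

The force rises with no further motion, so the bolt is at its stop. I'll back off and go above the channel.

drive_tool([
  {"x": 0,"y": -0.2,"z": 0,"ax": 0,"ay": 0,"az": 0,"hand": 0},
  {"x": 0,"y": -0.6,"z": 0,"ax": 0,"ay": 0,"az": 0,"hand": 0},
  {"x": -0.15,"y": -1.1,"z": 0,"ax": 0,"ay": 0,"az": 0,"hand": 0},
  {"x": -0.25,"y": -1.54,"z": 0,"ax": 0,"ay": 0,"az": 0,"hand": 0},
  {"x": -0.25,"y": -1.54,"z": 0,"ax": 0,"ay": 0,"az": 0,"hand": 0},
])

```text
clock: 8.2
eef_pos: [573.7, 229.1, 100.4]
tcp_rot: [-3.142, 0.002, 0.422]
contact_force: [1.2, 0.4, -0.1]
opening: -0.001
grasp_force: 0.0
```

Run:
```python
from h import *
e=monitor.sense()["eef_pos"]; cs,sn=np.cos(.42),np.sin(.42); d=e[:2]-[556.4,219.8]
print(e.round(1),"box",d@[cs,sn]-158,d@[-sn,cs])
im=imaging.grab_frame("wrist"); t=cv2.resize(imaging.grab_frame("scene")[140:260,260:420],(640,480))
t2=imaging.grab_frame("wrist")
cv2.imwrite("pics/w4.png",cv2.resize(np.hstack([im,t[:400]]),(800,250))[:,:,::-1])
```

```text
[573.7 229.1 100.4] box -138.43761346797172 1.4146560413954004
```

View pics/w4.png

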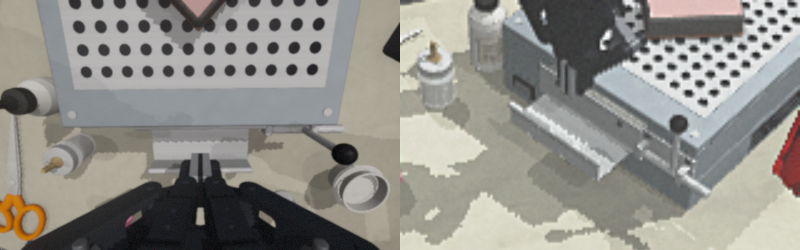

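The view shows the rod drawn right, clear of the plate, and the shut fingertips above the channel. I'll descend into the channel and draw the tray out.

drive_tool([
  {"x": 0,"y": 0,"z": 0.2,"ax": 0,"ay": 0,"az": 0,"hand": 0},
  {"x": 0,"y": 0,"z": 0.45,"ax": 0,"ay": 0,"az": 0,"hand": 0},
  {"x": 0,"y": 0,"z": 0.7,"ax": 0,"ay": 0,"az": 0,"hand": 0},
  {"x": 0,"y": 0,"z": 0.85,"ax": 0,"ay": 0,"az": 0,"hand": 0},
  {"x": 0,"y": 0,"z": 0.92,"ax": 0,"ay": 0,"az": 0,"hand": 0},
  {"x": 0,"y": 0,"z": 0.92,"ax": 0,"ay": 0,"az": 0,"hand": 0},
])

```text
clock: 8.95
eef_pos: [575.2, 227.4, 53.9]
tcp_rot: [-3.142, 0.001, 0.419]
contact_force: [-0.0, -0.3, -0.2]
opening: -0.0
grasp_force: 0.0
```

drive_tool([
  {"x": -0.1,"y": 0,"z": 0,"ax": 0,"ay": 0,"az": 0,"hand": 0},
  {"x": -0.2,"y": 0,"z": 0,"ax": 0,"ay": 0,"az": 0,"hand": 0},
  {"x": -0.35,"y": 0,"z": 0,"ax": 0,"ay": 0,"az": 0,"hand": 0},
  {"x": -0.55,"y": 0,"z": 0,"ax": 0,"ay": 0,"az": 0,"hand": 0},
  {"x": -0.75,"y": 0,"z": 0,"ax": 0,"ay": 0,"az": 0,"hand": 0},
  {"x": -0.95,"y": 0,"z": 0,"ax": 0,"ay": 0,"az": 0,"hand": 0},
  {"x": -1.15,"y": 0,"z": 0,"ax": 0,"ay": 0,"az": 0,"hand": 0},
  {"x": -1.3,"y": 0,"z": 0,"ax": 0,"ay": 0,"az": 0,"hand": 0},
])

```text
clock: 9.75
eef_pos: [515.3, 200.7, 55.0]
tcp_rot: [3.142, -0.0, 0.42]
contact_force: [3.3, -0.0, 0.2]
opening: 0.001
grasp_force: 1.5
```

drive_tool([
  {"x": -0.15,"y": 0,"z": 0,"ax": 0,"ay": 0,"az": 0,"hand": 0},
  {"x": -0.35,"y": 0,"z": 0,"ax": 0,"ay": 0,"az": 0,"hand": 0},
  {"x": -0.55,"y": 0,"z": 0,"ax": 0,"ay": 0,"az": 0,"hand": 0},
  {"x": -0.75,"y": 0,"z": 0,"ax": 0,"ay": 0,"az": 0,"hand": 0},
  {"x": -0.9,"y": 0,"z": 0,"ax": 0,"ay": 0,"az": 0,"hand": 0},
  {"x": -1.05,"y": 0,"z": 0,"ax": 0,"ay": 0,"az": 0,"hand": 0},
  {"x": -1.15,"y": 0,"z": 0,"ax": 0,"ay": 0,"az": 0,"hand": 0},
  {"x": -1.2,"y": 0,"z": 0,"ax": 0,"ay": 0,"az": 0,"hand": 0},
])

```text
clock: 10.55
eef_pos: [460.7, 176.5, 54.7]
tcp_rot: [-3.141, 0.001, 0.419]
contact_force: [2.2, 0.5, -0.6]
opening: -0.001
grasp_force: 1.3
```

drive_tool([
  {"x": -0.04,"y": 0,"z": 0,"ax": 0,"ay": 0,"az": 0,"hand": 0},
  {"x": -0.08,"y": 0,"z": 0,"ax": 0,"ay": 0,"az": 0,"hand": 0},
  {"x": -0.12,"y": 0,"z": 0,"ax": 0,"ay": 0,"az": 0,"hand": 0},
  {"x": -0.16,"y": 0,"z": 0,"ax": 0,"ay": 0,"az": 0,"hand": 0},
  {"x": -0.18,"y": 0,"z": 0,"ax": 0,"ay": 0,"az": 0,"hand": 0},
  {"x": -0.18,"y": 0,"z": 0,"ax": 0,"ay": 0,"az": 0,"hand": 0},
])

```text
clock: 11.15
eef_pos: [455.9, 174.2, 55.2]
tcp_rot: [3.141, -0.006, 0.419]
contact_force: [10.8, 3.3, -7.0]
opening: -0.004
grasp_force: 5.6
```

The force jumped at the expected position, so the tray is at its stop. I'll nudge it once more, then back off and lift away.

drive_tool([
  {"x": -0.04,"y": 0,"z": 0,"ax": 0,"ay": 0,"az": 0,"hand": 0},
  {"x": -0.04,"y": 0,"z": 0,"ax": 0,"ay": 0,"az": 0,"hand": 0},
  {"x": 0.1,"y": 0,"z": 0,"ax": 0,"ay": 0,"az": 0,"hand": 0},
  {"x": 0.3,"y": 0,"z": 0,"ax": 0,"ay": 0,"az": 0,"hand": 0},
  {"x": 0.3,"y": 0,"z": 0,"ax": 0,"ay": 0,"az": 0,"hand": 0},
  {"x": 0.3,"y": 0,"z": -0.4,"ax": 0,"ay": 0,"az": 0,"hand": 0},
  {"x": 0.3,"y": 0,"z": -1.2,"ax": 0,"ay": 0,"az": 0,"hand": 0},
  {"x": 0.3,"y": 0,"z": -2.1,"ax": 0,"ay": 0,"az": 0,"hand": 0},
])

```text
clock: 11.95
eef_pos: [465.0, 178.5, 159.6]
tcp_rot: [-3.141, 0.005, 0.42]
contact_force: [0.4, 0.2, 1.2]
opening: 0.003
grasp_force: 0.0
```

drive_tool([
  {"x": 0,"y": 0,"z": -0.8,"ax": 0,"ay": 0,"az": 0,"hand": 0},
  {"x": -0.5,"y": 0,"z": -1.6,"ax": 0,"ay": 0,"az": 0,"hand": 0},
  {"x": -1,"y": 0,"z": -2.4,"ax": 0,"ay": 0,"az": 0,"hand": 0},
  {"x": -1,"y": 0,"z": -2.4,"ax": 0,"ay": 0,"az": 0,"hand": 0},
])

```text
clock: 12.35
eef_pos: [420.6, 158.5, 284.4]
tcp_rot: [3.141, -0.006, 0.42]
contact_force: [0.5, 0.1, -0.6]
opening: 0.001
grasp_force: 0.0
```

Run:
```python
from h import *
s=monitor.sense(); print(s["eef_pos"].round(1),s["contact_force"].round(1),s["clock"])
c=imaging.camera_info("wrist"); im=imaging.grab_frame("wrist"); np.savez("w5.npz",**{k:np.array(v) for k,v in c.items()})
cv2.imwrite("pics/w5.png",im[:,:,::-1])
```

```text
[420.6 158.5 284.4] [ 0.5  0.1 -0.6] 12.35
```

View pics/w5.png

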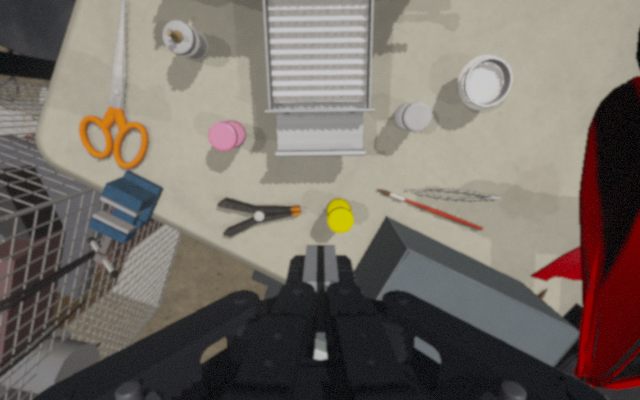

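The tray is drawn out with its lip from (276,154) to (366,154). The jar stands clear at (413,116) and the bystanders are in place. I'll do a quick travel check and then hand in.

Run:
```python
from h import *
c=np.load("w5.npz"); R,t,K=c["R"],c["t"],c["mtx"]; o=-R.T@t
def wz(uv,z):
    d=R.T@np.linalg.solve(K,[*uv,1]); return o+d*(z-o[2])/d[2]
m=(wz((276,154),69)+wz((366,154),69))[:2]/2+4*np.array([.913,.408])
tr=([556.4,219.8]-m)@[.913,.408]; print("travel",tr)
if tr>113: print(r.sign_off())
```

```text
travel 119.53570395153784
the job is handed in; nothing more can be done
None
```

The job is done and handed in: the jar was pushed aside and is still standing, the bolt was pushed right to its stop, and the filter tray is drawn out to its stop (about 119.5 mm measured) without touching the jar.

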